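# Set the back gauge of the stack trimmer and lay the notebook against it

### The job

Get the stack trimmer ready to cut the yellow notebook down to a slim jotter: set the back gauge to the red rider with its handwheel, winding it at least 5 mm past the rider first and then bringing it forward, towards you, until its pointer stands on the rider, so that the play in the screw is taken up against the push of the work. Then slide the yellow notebook back under the beam and press it home with a steady push of about 8 N, its spine flat along the gauge; leave it lying there with the gauge still on the rider. Do not touch the gauge or the rider with the hand, and leave the other things where they are.

Things in the scene. Friction and masses are not known exactly. Their poses are not given: they have to be found in the camera images.
- trimmer: White and grey desktop stack trimmer, fixed, 255 mm deep, 376 mm wide. Origin on the worktop under the middle of the cutting line (under the beam); x points to the back, away from the operator, y left, z up. The bed, a grey plate, has its top 24 mm above the worktop, from x -140 to +115 mm and y -161 to +161 mm. Cutting lever up at the left (y 150 to 185 mm, leaning back, 300 mm high).
- beam_mid (a point): Middle of the top of the trimmer's white blade beam, 115 mm above the worktop, right above the cutting line. The beam covers x -18 to +18 mm; the gap below it is 34 mm high above the bed and 280 mm wide between white cheeks (at y +-150 mm). A black clamp knob on its middle reaches 153 mm above the worktop.
- handwheel (a joint): Angle (rad) of the handwheel on the screw, at the trimmer's front right. At 0 one of its five spokes points straight up; grows clockwise as the operator sees it (top to the right, -y). Clockwise winds the gauge back, away; counter-clockwise brings it forward; 24 mm a turn (3.8 mm per rad). About 2 to 3 N at a ball turns it; it stays where it is left.
- wheel_hub (a point): Middle of the handwheel, 172 mm in front of the cutting line, 190 mm right of the bed's middle, 66 mm above the worktop; axis along the trimmer's x. Five steel spokes, 9 mm thick, 72 degrees apart, with black balls of 16 mm, ball centres 50 mm from the axis; hub 22 mm across, 26 mm long. A fingertip can push a spoke near the top sideways, within 40 degrees of upright, one after another.
- screw_front (a point): Front end of the screw's bearing block (19 mm half width, to 82 mm above the worktop), 35 mm behind the wheel's middle, on the screw axis. The screw's nut has about 5 mm of play (1.3 rad of the wheel): after a change of direction the wheel turns that far before the gauge follows.
- gauge: Back gauge: aluminium bar across the bed behind the beam, 292 mm long, 14 mm thick, 26 mm high, on a blue saddle (52 x 38 mm, 82 mm above the worktop) on the guideway at the right; slides along the trimmer's x. Origin at worktop level on its front face's line, bed middle; axes as the trimmer's. About 2.5 N pushes it through the screw's play; then the screw holds it, up to about 20 N.
- gauge_pointer (a point): End of the small black pointer on the saddle's right side, over the graduated rail, 50.5 mm above the worktop; in line with the front face of the gauge.
- gauge_face (a point): Point on the front face of the gauge bar at the bed's middle, 5 mm above the bed; axes as the trimmer's (x to the back).
- rider_mark (a point): Inner end of the white line on the red rider (12 x 17 x 12 mm), which sits on the graduated rail at the trimmer's right side, 50.5 mm above the worktop: the wanted place of the pointer along the trimmer's x. Axes as the trimmer's. At the start it is 8 to 22 mm behind the pointer.
- notebook: Yellow notebook, 208 x 146 mm, edges 7 mm thick, about 0.15 kg, lying askew on the front of the bed, long side across, up to 35 mm over the bed's front. Origin at the middle of its underside, z up, x along its long side (edges at +-104 mm). Its y points to the gauge: stitched spine edge at y +72 mm faces the gauge, front edge at y -74 mm is the one to push.
- notebook_edge_a (a point): Point on the notebook's spine edge (the long one towards the gauge), 95 mm from its middle, at its -x end (left).
- notebook_edge_b (a point): Point on the notebook's spine edge, 95 mm from its middle, at its +x end (right). Pushed at one point the notebook can jam askew; two open fingertips on its front edge take it in square.
- spool_green: Wooden spool of green thread, 36 mm across, 50 mm tall, standing on the worktop to the right; origin at the middle of its underside. Bystander.
- spool_cream: Wooden spool of cream thread, 36 mm across, 50 mm tall, beside the green one; origin at the middle of its underside. Bystander.
- machine_oil: Small brown bottle of machine oil with a black dropper cap, 33 mm across, 102 mm tall, standing to the right of the trimmer; origin at the middle of its underside. Bystander.
- chalk: White block of tailor's chalk, 34 x 49 x 8 mm, on the worktop to the right of the handwheel; origin at the middle of its underside. Bystander.

How it is judged:
On the way, in this order (a step that is already met when the one before it is completed fails the run):
1. the gauge has been wound at least 3 mm past the rider (x of gauge_pointer in the frame of rider_mark above 0.003 m), for 0.1 s.
2. the gauge pointer stands on the rider (within 2 mm), the trimmer let go, the notebook not yet against the gauge (x of gauge_pointer in the frame of rider_mark between -0.002 and 0.002 m and contact force between the arm and trimmer below 0.3 N and contact force between notebook and gauge below 0.2 N), for 0.2 s.
3. the notebook is pressed against the gauge with at least 4 N (contact force between notebook and gauge above 4 N), for 0.2 s.
At the end, for the whole second after the job is handed in: The gauge pointer is within 2 mm of the rider's line along the trimmer's x, the notebook lies flat on the bed, at rest, with both ends of its spine within 3 mm of the gauge's face (x of gauge_pointer in the frame of rider_mark between -0.002 and 0.002 m and x of notebook_edge_a in the frame of gauge_face between -0.003 and 0.002 m and x of notebook_edge_b in the frame of gauge_face between -0.003 and 0.002 m and linear speed of notebook below 0.01 m/s and angle between notebook's own z axis and vertical below 0.05 rad and linear speed of gauge below 0.005 m/s); the robot touches nothing.
It fails at once if the hand pushes the gauge (more than 2 N) (contact force between the arm and gauge above 2 N).
It fails at once if the rider is shifted more than 2 mm (distance of rider_mark from where it was at the start of the episode above 0.002 m).
It fails at once if a bystander (spool, oil bottle, chalk) is shifted more than 20 mm (distance of any of spool_green, spool_cream, machine_oil, chalk from where it was at the start of the episode above 0.02 m).
It also fails if it takes over 69 s, if anything falls off the work surface, if the arm or the gripper's body presses on something with over 40 N, if the wrist force passes 120 N, or if a joint passes its speed limit or range.

### The arm

A 6-joint arm with a two-finger parallel gripper is mounted at the origin on a cart in front of the work surface, level with it; the furniture and walls round the work are solid. World frame = base frame: x ahead of the robot, y to its left, z up, the work surface at z = 0. Lengths are in m, angles in rad, forces in N, time in s.
With the tool pointing down it reaches from about 0.425 to 0.95 m from the base axis. Payload 3.5 kg.
Tool frame: the origin (TCP) lies on the centre line of the jaws, within the pads' length; the fingertips stand 25 mm ahead of it and the grasp point (between the pads) lies 6 mm ahead of it (nose_length is the distance from the TCP to the fingertips, in m); z points along the fingers, y is the line along which they close (so a half turn about z gives the same grasp; the last joint's range is limited). The gripper opens to 85 mm and grips with 20 to 120 N. Pads are 22 mm wide; open, the fingers measure 114 mm over their backs; the gripper's body (76 mm by 85 mm) begins 54 mm behind the grasp point. The pads swing forward as they close: fully open they stand 13 mm farther back than shut.
Start: joints at [-1.399, 0.286, 1.577, -0, 1.279, -0.15], TCP at [0.214, -0.64, 0.256] pointing down, gripper open.
Joint ranges: [-2.77, 2.77], [-0.9, 2.22], [0.21, 2.48], [-1.53, 4.67], [0.24, 2.81], [-2.84, 2.84]. Speed limits (rad/s): [2.79, 2.79, 3.14, 3.14, 3.14, 3.14].

### API

Orientations are given as a unit quaternion [x, y, z, w].
In Python, from station import get_state, get_image, finish_job, nose_length gives the robot as it stands. The module is installed in compiled form; this text tells all that it offers.
- The arm moves only by the tool play_rows, never from a script. Its argument "commands" is a list of rows, each an object of numbers: "x", "y", "z": the shift along the world's x, y, z in m; "twist": the turn about the world's z in degrees. In form: [{"x": .., "y": .., "z": .., "twist": ..}, ...]. A call has 1 to 10 rows; each row is the pose to reach, as a shift and turn from the pose commanded when the call began; what a row does not reach only later rows make up. A row lasts 1/10 s, in which the tool goes at most 50 mm and 8.59 degrees, less where a joint would pass 70% of its speed; a pose out of reach is approached as far as the arm can. A call with a gripper value outside its range is refused whole. "grip" is the finger opening in m, from 0 to 0.0854, set as the call begins (left out, the last holds). The fingers move at their own pace and stop on an object; "squeeze" is the grip in N (left out, the last holds). Time passes only in rows, so rows that repeat a pose let the fingers close. It gives the time, the measured TCP pose, the force, the opening and the grip force at its end, in the units of the state.
- get_state(): the state, without advancing time (a new reading comes with each control period).
- get_image(name): name is "scene" or "top" or "wrist"; returns a dict with "pixels" (384x512x3 uint8, blue, green, red), "range_z" (384x512 float32, m along the optical axis (not along the pixel's ray), 0 where there is no reading), "intrinsics" (3x3 intrinsics, pixels), "rvec" (rotation vector, rad) and "tvec" (3), from world to camera coordinates, as OpenCV has them. Camera axes: x right, y down, z forward; pixel columns grow to the right and rows downward; lengths in m; the calibration is good to about 2 mm. A picture is of the moment at which its call begins.
- finish_job(): hands the job in; it is judged then, once.
The state is a dict: "time_s": time; "q": joint angles; "dq": joint speeds; "joint_torque": joint torques, N m; "position": TCP position; "eef_rot": TCP orientation; "ft_force": force on the tool from outside, world axes, zero at the start; "moment": the same for the moment, N m; "finger_gap": finger opening in m; "grip_force": force on a finger pad.
Only numpy, scipy, OpenCV 4.12 (cv2) and the standard library are available. Lean on these libraries where they do the work, as an engineer would, in place of code of your own. Each camera call takes 0.05 s, during which the arm holds its last target. There are 200 camera calls.

## Working session

There is one attempt and no reset: what is moved stays moved. The work goes in short steps, Python scripts to look and compute and a tool call to move; the robot and the scene stay as the last step left them, time stands still between calls to the robot, and variables do not carry over. Pictures are saved under pics/ and viewed, at most 10 in all, crops included, and the job is handed in when it is done.

Besides the shell and the picture viewer there is one more tool, called after "Call:" as a command line: name --argument value ..., lists and objects as JSON in quotes. play_rows: Moves the arm, as the interface text tells. Its arguments: {"type":"object","properties":{"commands":{"type":"array","items":{"type":"object","properties":{"x":{"type":"number"},"y":{"type":"number"},"z":{"type":"number"},"twist":{"type":"number"}}}},"grip":{"type":"number"},"squeeze":{"type":"number"}},"required":["commands"]}

```bash
mkdir -p pics; cat > h.py <<'E'
import numpy as np, cv2
from station import *
def cam(n,save=None):
    im=get_image(n)
    if save: cv2.imwrite('pics/'+save,im['pixels'])
    return im
def px(im,u,v,z=None,d=None):
    K=np.array(im['intrinsics']);R=cv2.Rodrigues(np.array(im['rvec'],float))[0];t=np.array(im['tvec'],float).ravel()
    r=np.linalg.inv(K)@[u,v,1.]
    C=-R.T@t; D=R.T@r
    if z is not None: return C+D*(z-C[2])/D[2]
    if d is None: d=im['range_z'][int(v),int(u)]
    return C+D*d
def proj(im,P):
    return cv2.projectPoints(np.array(P,float).reshape(-1,3),np.array(im['rvec'],float),np.array(im['tvec'],float),np.array(im['intrinsics']),None)[0].reshape(-1,2)
E
python3 - <<'E'
from h import *
for n in ['scene','top']:
    im=cam(n); cv2.imwrite('pics/%s0.png'%n,cv2.resize(im['pixels'],(800,600),interpolation=cv2.INTER_CUBIC)); np.save(n+'.npy',im,allow_pickle=True)
s=get_state();print(s['time_s'],s['position'],s['eef_rot'],s['ft_force'],nose_length)
E
```

```text
0.1 [ 0.2134364  -0.63978541  0.25504105] [ 9.87081660e-01  1.60214143e-01 -8.95639257e-06 -1.10702352e-03] [-0.06027433  0.71661309 -0.22767125] 0.025
```

View pics/scene0.png

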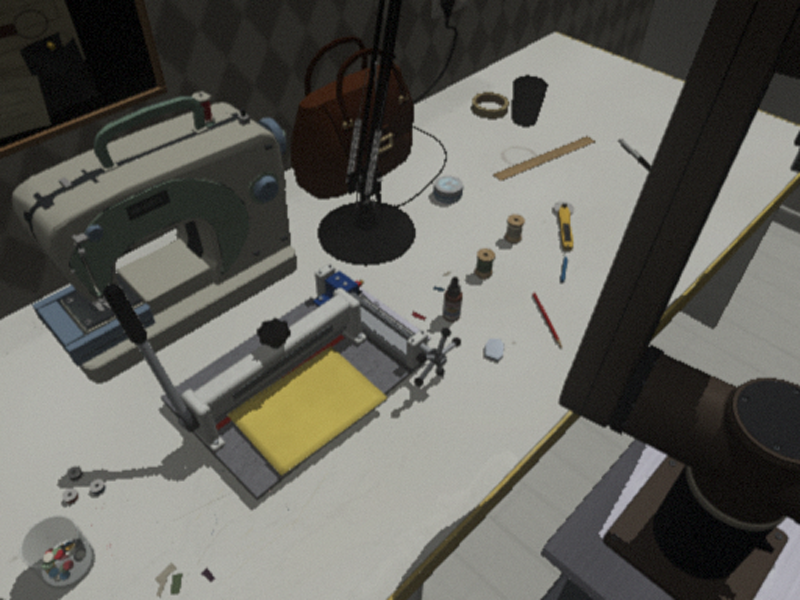

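View pics/top0.png

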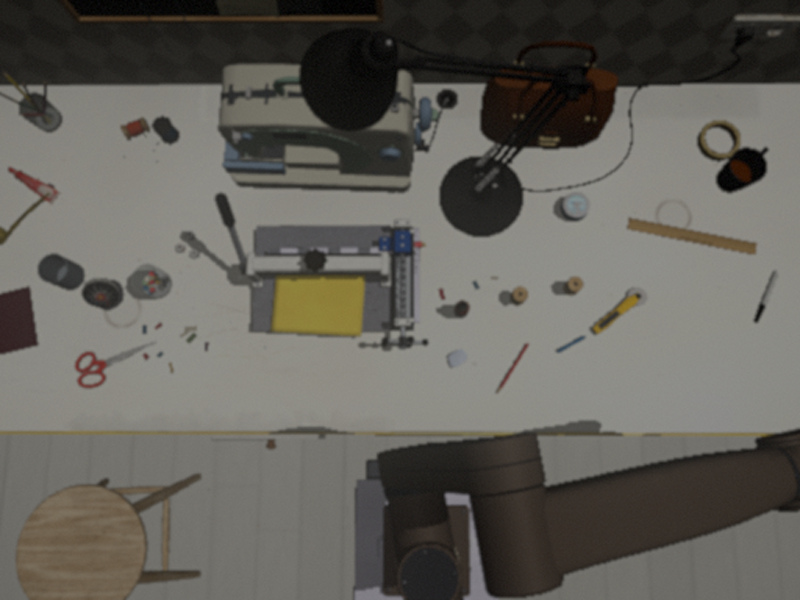

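The scene view shows the trimmer with the wheel near (435,355) and the notebook at (310,410). The top view shows the wheel near (400,343), the notebook at (320,305), the beam at y≈263 and the saddle at (402,240). Next I'll get a coarse trimmer pose.

```bash
python3 - <<'E'
from h import *
im=np.load('top.npy',allow_pickle=True).item()
s=512/800
def p(u,v,z=None): return np.round(px(im,u*s,v*s,z),4)
for n,u,v,z in [('knob',315,260,.153),('wheelhub',400,343,.066),('saddle',402,240,.082),('bedFL',251,331,.024),('nbFL',273,332,.031),('nbFR',362,335,.031),('nbBR',366,279,.031),('nbBL',277,277,.031),('bottle',461,309,.1),('chalk',457,357,.008),('beamL',258,263,.115),('beamR',385,265,.115)]:
    print(n,p(u,v,z),p(u,v))
w=get_image('wrist');R=cv2.Rodrigues(np.array(w['rvec'],float))[0];print('wristcam',-R.T@np.array(w['tvec']).ravel(),R, w['intrinsics'])
t=np.array(im['tvec']).ravel();R=cv2.Rodrigues(np.array(im['rvec'],float))[0];print('top',-R.T@t)
E
```

```text
knob [0.6235 0.2428 0.153 ] [0.6244 0.2434 0.1493]
wheelhub [0.4528 0.0587 0.066 ] [0.4515 0.0585 0.077 ]
saddle [0.6882 0.0549 0.082 ] [0.6871 0.0548 0.0861]
bedFL [0.4856 0.4061 0.024 ] [ 0.4895  0.4127 -0.0041]
nbFL [0.4823 0.3533 0.031 ] [0.4828 0.354  0.0274]
nbFR [0.4756 0.1472 0.031 ] [ 0.4799  0.1496 -0.0007]
nbBR [0.6079 0.1398 0.031 ] [0.6081 0.1399 0.0299]
nbBL [0.6126 0.3489 0.031 ] [0.6116 0.348  0.0355]
bottle [ 0.5248 -0.0771  0.1   ] [ 0.5283 -0.0785  0.0798]
chalk [ 0.4275 -0.0728  0.008 ] [ 0.4268 -0.0724  0.0147]
beamL [0.626  0.3757 0.115 ] [0.6255 0.3752 0.1171]
beamR [0.6215 0.0919 0.115 ] [0.6213 0.0919 0.1156]
wristcam [ 0.27571131 -0.61871063  0.37261581] [[ 0.31501043 -0.94908509 -0.0024333 ]
 [-0.91569266 -0.30459929  0.26215688]
 [-0.24955037 -0.080354   -0.9650222 ]] [[273.59051463   0.         258.13904406]
 [  0.         273.59051463 190.60169598]
 [  0.           0.           1.        ]]
top [0.26020088 0.02700608 1.62481666]
```

Call:
play_rows --commands '[{"x": 0.05, "y": 0.08, "z": 0.0, "twist": -8}, {"x": 0.36, "y": 0.67, "z": 0.0, "twist": -18.4}, {"x": 0.36, "y": 0.67, "z": 0.0, "twist": -18.4}, {"x": 0.36, "y": 0.67, "z": 0.0, "twist": -18.4}, {"x": 0.36, "y": 0.67, "z": 0.0, "twist": -18.4}, {"x": 0.36, "y": 0.67, "z": 0.0, "twist": -18.4}, {"x": 0.36, "y": 0.67, "z": 0.0, "twist": -18.4}, {"x": 0.36, "y": 0.67, "z": 0.0, "twist": -18.4}, {"x": 0.36, "y": 0.67, "z": 0.0, "twist": -18.4}, {"x": 0.36, "y": 0.67, "z": 0.0, "twist": -18.4}]'

```text
time_s: 1.15
position: [0.4516, -0.1985, 0.2563]
eef_rot: [1.0, 0.0, 0.0, 0.0]
ft_force: [0.9, 0.0, -0.6]
finger_gap: 0.0857
grip_force: 0.0
```

Call:
play_rows --commands '[{"x": 0.4, "y": 0.4, "z": 0.0}, {"x": 0.4, "y": 0.4, "z": 0.0}]'

```text
schema error: expected keys x, y, z, twist
```

Call:
play_rows --commands '[{"x": 0.14, "y": 0.22, "z": 0.0, "twist": 0}, {"x": 0.14, "y": 0.22, "z": 0.0, "twist": 0}, {"x": 0.14, "y": 0.22, "z": 0.0, "twist": 0}, {"x": 0.14, "y": 0.22, "z": 0.0, "twist": 0}, {"x": 0.14, "y": 0.22, "z": 0.0, "twist": 0}, {"x": 0.14, "y": 0.22, "z": 0.0, "twist": 0}, {"x": 0.14, "y": 0.22, "z": 0.0, "twist": 0}]'

```text
time_s: 1.85
position: [0.5914, 0.0211, 0.2557]
eef_rot: [1.0, 0.002, -0.001, 0.0]
ft_force: [-0.6, 0.3, -0.0]
finger_gap: 0.086
grip_force: 0.0
```

```bash
python3 - <<'E'
from h import *
im=cam('wrist','w1n.png'); np.save('w1.npy',im,allow_pickle=True)
cv2.imwrite('pics/w1.png',cv2.resize(im['pixels'],(800,600),interpolation=cv2.INTER_CUBIC))
s=get_state();print(s['time_s'],s['position'])
E
```

```text
1.9 [0.59086869 0.0197198  0.25569966]
```

View pics/w1.png

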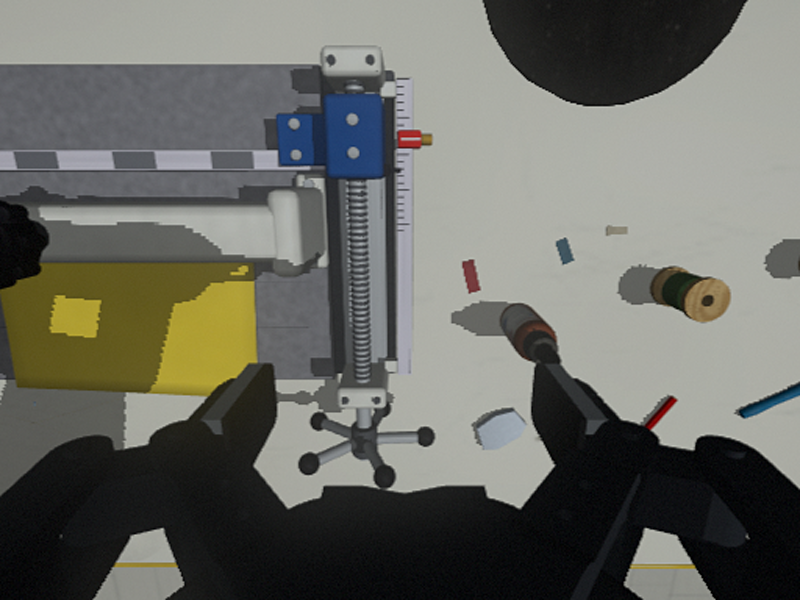

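The wrist view shows the red rider at (410,139), the black pointer tip near (397,171), the wheel hub at (365,437) with balls at (426,437), (384,477), (309,464), (318,421) and (385,408), and the notebook's front edge at v≈388. I'll enlarge the pointer/rider area and the wheel.

```bash
python3 - <<'E'
from h import *
im=np.load('w1.npy',allow_pickle=True).item()
a=im['pixels'][70:130,230:290]; b=im['pixels'][235:315,185:285]
A=cv2.resize(a,(400,400),interpolation=cv2.INTER_CUBIC);B=cv2.resize(b,(400,320),interpolation=cv2.INTER_CUBIC)
c=np.zeros((400,800,3),np.uint8);c[:,:400]=A;c[:320,400:]=B
cv2.imwrite('pics/w1c.png',np.clip(c*1.5,0,255).astype(np.uint8))
s=.64
def p(n,u,v,z=None): print(n,np.round(px(im,u*s,v*s,z),4),np.round(px(im,u*s,v*s),4))
p('rider',402,138,.0505);p('pointer',397,171,.0505);p('hub',365,437,.066)
p('b1',426,437);p('b2',384,477);p('b3',309,464);p('b4',318,421);p('b5',385,408)
p('nbFR',254,396,.031);p('nbFmid',17,385,.031);p('nbBR',257,262,.031);p('sadBL',328,95,.082);p('sadFL',327,177,.082);p('blockFL',339,403,.082);p('blockFR',388,403,.082)
p('bedFR',340,378,.024);p('barFaceL',0,170,.05);p('barFaceR',275,171,.05); p('railTopR',410,80);p('railBot',410,372)
E
```

```text
rider [0.6866 0.0228 0.0505] [0.6865 0.0228 0.0521]
pointer [0.6641 0.0264 0.0505] [0.6641 0.0263 0.0525]
hub [0.4552 0.0526 0.066 ] [0.4612 0.0517 0.0752]
b1 [0.4582 0.003  0.0705] [0.4582 0.003  0.0705]
b2 [0.4583 0.0347 0.1189] [0.4583 0.0347 0.1189]
b3 [0.4586 0.0898 0.1053] [0.4586 0.0898 0.1053]
b4 [0.4583 0.0945 0.0472] [0.4583 0.0945 0.0472]
b5 [0.4574 0.038  0.0235] [0.4574 0.038  0.0235]
nbFR [0.4732 0.1535 0.031 ] [0.5981 0.064  0.2632]
nbFmid [0.4833 0.3609 0.031 ] [0.4678 0.3911 0.0005]
nbBR [0.5935 0.1403 0.031 ] [0.6085 0.1123 0.1117]
sadBL [0.7089 0.069  0.082 ] [0.7091 0.0692 0.0806]
sadFL [0.6596 0.0718 0.082 ] [0.6601 0.0826 0.0193]
blockFL [0.4949 0.07   0.082 ] [0.4937 0.0704 0.0798]
blockFR [0.495  0.0329 0.082 ] [0.4593 0.0354 0.0178]
bedFR [0.4874 0.0779 0.024 ] [0.4762 0.0816 0.001 ]
barFaceL [0.6641 0.3141 0.05  ] [0.6641 0.3118 0.0525]
barFaceR [0.6639 0.1148 0.05  ] [0.6645 0.1223 0.0241]
railTopR [0.7249 0.0173 0.0467] [0.7249 0.0173 0.0467]
railBot [0.5039 0.0158 0.0463] [0.5039 0.0158 0.0463]
```

View pics/w1c.png

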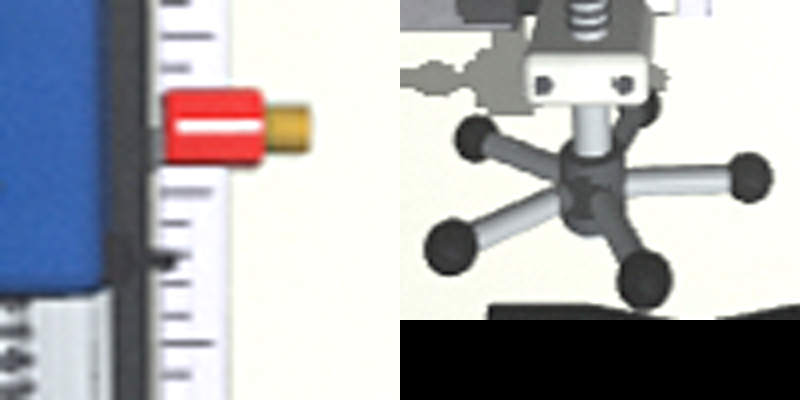

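Call:
play_rows --commands '[{"x": -0.137, "y": 0.1, "z": -0.06, "twist": 0}, {"x": -0.137, "y": 0.1, "z": -0.06, "twist": 0}, {"x": -0.137, "y": 0.1, "z": -0.06, "twist": 0}, {"x": -0.137, "y": 0.1, "z": -0.06, "twist": 0}, {"x": -0.137, "y": 0.1, "z": -0.06, "twist": 0}, {"x": -0.137, "y": 0.1, "z": -0.06, "twist": 0}, {"x": -0.137, "y": 0.1, "z": -0.06, "twist": 0}]' --grip 0 --squeeze 40

```text
time_s: 2.6
position: [0.4554, 0.1182, 0.1974]
eef_rot: [1.0, -0.001, 0.001, 0.0]
ft_force: [0.1, -0.6, -0.2]
finger_gap: -0.0001
grip_force: 0.0
```

```bash
python3 - <<'E'
from h import *
im=cam('wrist','w2n.png'); np.save('w2.npy',im,allow_pickle=True)
cv2.imwrite('pics/w2.png',cv2.resize(im['pixels'],(800,600),interpolation=cv2.INTER_CUBIC))
s=get_state();print(s['time_s'],s['position'],s['finger_gap'],s['ft_force'])
p=s['position']
for dz in (-.012,-.025,-.038): print(dz,proj(im,p+[0,0,dz])*800/512,proj(im,p+[.011,.0145,dz])*800/512)
E
```

```text
2.65 [0.45550054 0.11826383 0.19736802] 0.00020691466019186213 [ 0.17383023  0.38385225 -0.04488614]
-0.012 [[404.47544906 385.64247184]] [[359.92528806 354.97124767]]
-0.025 [[404.38716995 369.16813166]] [[363.51667588 340.7219723 ]]
-0.038 [[404.31213707 355.16575665]] [[366.5598299  328.64788233]]
```

View pics/w2.png

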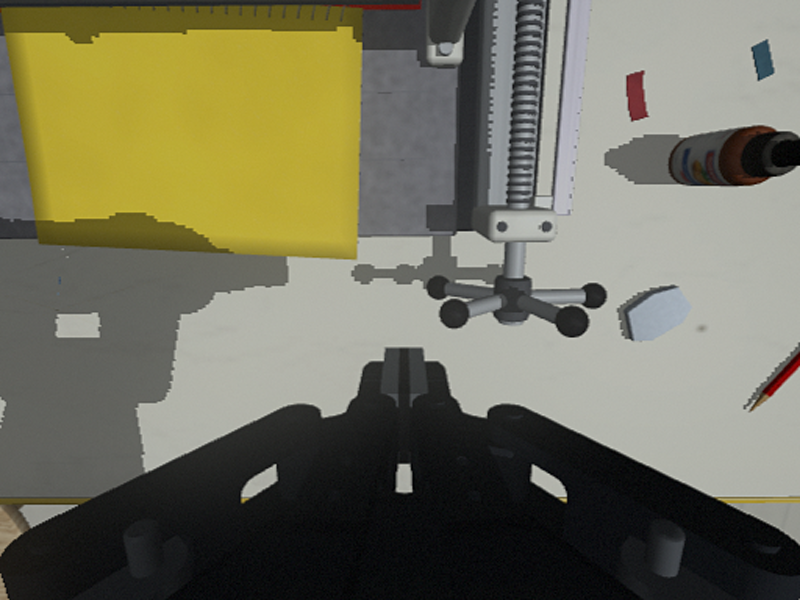

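The wrist view shows the closed pads' tips spanning u=385–425 with the front edge at v≈348, so the closed tips are about 14 mm wide. The hub is at (513,300) and the top balls are at (453,313) and (572,320).

```bash
python3 - <<'E'
from h import *
im=np.load('w2.npy',allow_pickle=True).item();p=np.array([.4555,.1183,.1974])
for u,v in [(393,349),(393,351),(393,354),(393,358),(417,351),(370,370),(393,380)]: print(u,v,np.round(px(im,u*.64,v*.64)-p,4))
for u,v in [(453,313),(572,320),(437,287),(596,295)]:
  a=px(im,u*.64,v*.64);C=px(im,u*.64,v*.64,d=0);print(a,a+.008*(a-C)/np.linalg.norm(a-C))
E
```

```text
393 349 [ 0.0105  0.0038 -0.0184]
393 351 [ 0.0101  0.0038 -0.0177]
393 354 [ 0.0098  0.0038 -0.0156]
393 358 [ 0.0102  0.0037 -0.0113]
417 351 [ 0.0099 -0.0043 -0.018 ]
370 370 [ 0.0059  0.0113 -0.0116]
393 380 [0.0107 0.0033 0.0057]
[0.45598699 0.09315087 0.10516008] [0.45364437 0.09223534 0.09756574]
[0.45643548 0.03721627 0.11856129] [0.45411984 0.03429052 0.11148472]
[0.45544518 0.09688834 0.04630918] [0.45356233 0.09626639 0.03855882]
[0.45632598 0.00491611 0.07095151] [0.4544646  0.0016348  0.06389685]
```

Call:
play_rows --commands '[{"x": -0.001, "y": 0, "z": -0.05, "twist": 0}, {"x": -0.001, "y": 0, "z": -0.08, "twist": 0}, {"x": -0.001, "y": -0.012, "z": -0.08, "twist": 0}, {"x": -0.001, "y": -0.024, "z": -0.08, "twist": 0}, {"x": -0.001, "y": -0.036, "z": -0.08, "twist": 0}, {"x": -0.001, "y": -0.048, "z": -0.08, "twist": 0}, {"x": -0.001, "y": -0.06, "z": -0.08, "twist": 0}, {"x": -0.001, "y": -0.07, "z": -0.08, "twist": 0}, {"x": -0.001, "y": -0.077, "z": -0.08, "twist": 0}]'

```text
time_s: 3.55
position: [0.4529, 0.0415, 0.1161]
eef_rot: [1.0, -0.0, -0.001, -0.0]
ft_force: [0.6, 3.9, 0.4]
finger_gap: -0.0004
grip_force: 1.5
```

```bash
cat >> h.py <<'E'
def wheel():
    im=get_image('scene'); return im
E
python3 - <<'E'
from h import *
im=cam('wrist'); np.save('w3.npy',im,allow_pickle=True)
c=im['pixels'][:240,256:512] if 0 else im['pixels']
cv2.imwrite('pics/w3.png',cv2.resize(c,(800,600),interpolation=cv2.INTER_CUBIC))
s=get_state();print(s['time_s'],s['position'],s['ft_force'])
E
```

```text
3.6 [0.45285849 0.04079257 0.11606813] [-0.31206231  0.67606686  1.61124673]
```

View pics/w3.png

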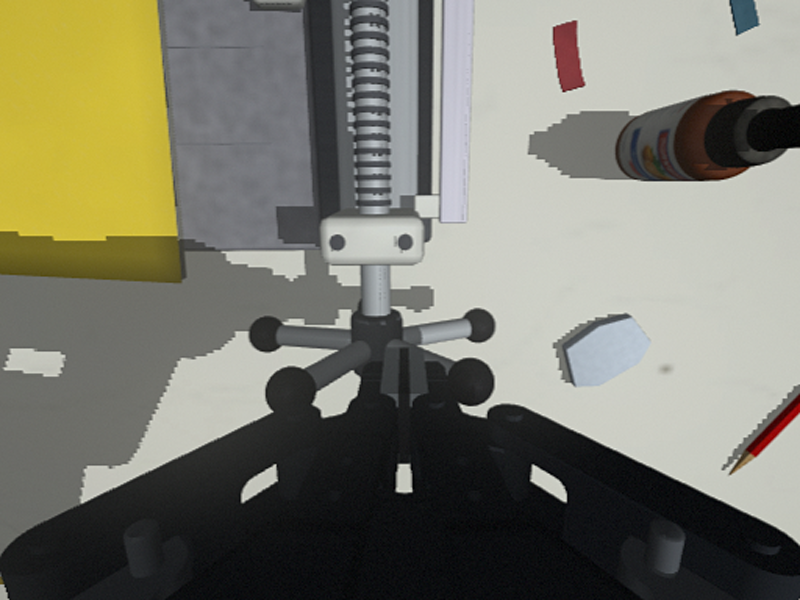

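The wheel turned: the finger (u≈405) is against the spoke whose ball is at (470,382), and the next ball is at (292,390). I'll compute the angles.

```bash
python3 - <<'E'
from h import *
im=np.load('w3.npy',allow_pickle=True).item();H=np.array([.454,.0525,.066])
for u,v in [(471,382),(292,390),(265,334),(482,326)]:
  a=px(im,u*.64,v*.64);C=px(im,u*.64,v*.64,d=0);b=a+.008*(a-C)/np.linalg.norm(a-C)-H;print(b,np.degrees(np.arctan2(-b[1],b[2])))
E
```

```text
[-0.00047251 -0.03328728  0.03662641] 42.265586861968025
[-2.45527555e-06  2.51537605e-02  4.30374663e-02] -30.304659999837984
[-1.96257031e-05  5.02087591e-02 -9.20260183e-03] -100.38627728131387
[-0.00035522 -0.04701873 -0.02038445] 113.4386060452565
```

Call:
play_rows --commands '[{"x": 0, "y": 0.004, "z": 0.042, "twist": 0}, {"x": 0, "y": 0.04, "z": 0.042, "twist": 0}, {"x": 0, "y": 0.064, "z": 0.04, "twist": 0}, {"x": 0, "y": 0.064, "z": 0, "twist": 0}, {"x": 0, "y": 0.052, "z": 0, "twist": 0}, {"x": 0, "y": 0.041, "z": 0, "twist": 0}, {"x": 0, "y": 0.03, "z": 0, "twist": 0}, {"x": 0, "y": 0.019, "z": 0, "twist": 0}, {"x": 0, "y": 0.008, "z": 0, "twist": 0}, {"x": 0, "y": 0, "z": 0, "twist": 0}]'

```text
time_s: 4.6
position: [0.4538, 0.0411, 0.1171]
eef_rot: [1.0, -0.0, 0.001, -0.0]
ft_force: [0.1, 4.0, 0.4]
finger_gap: 0.0
grip_force: 1.6
```

Call:
play_rows --commands '[{"x": 0, "y": 0.004, "z": 0.042, "twist": 0}, {"x": 0, "y": 0.04, "z": 0.042, "twist": 0}, {"x": 0, "y": 0.064, "z": 0.04, "twist": 0}, {"x": 0, "y": 0.064, "z": 0, "twist": 0}, {"x": 0, "y": 0.052, "z": 0, "twist": 0}, {"x": 0, "y": 0.041, "z": 0, "twist": 0}, {"x": 0, "y": 0.03, "z": 0, "twist": 0}, {"x": 0, "y": 0.019, "z": 0, "twist": 0}, {"x": 0, "y": 0.008, "z": 0, "twist": 0}, {"x": 0, "y": 0, "z": 0, "twist": 0}]'

```text
time_s: 5.6
position: [0.4536, 0.0412, 0.117]
eef_rot: [1.0, -0.0, 0.001, -0.0]
ft_force: [-0.5, 3.6, -0.5]
finger_gap: 0.0001
grip_force: 1.5
```

Call:
play_rows --commands '[{"x": 0, "y": 0.004, "z": 0.042, "twist": 0}, {"x": 0, "y": 0.04, "z": 0.042, "twist": 0}, {"x": 0, "y": 0.064, "z": 0.04, "twist": 0}, {"x": 0, "y": 0.064, "z": 0, "twist": 0}, {"x": 0, "y": 0.052, "z": 0, "twist": 0}, {"x": 0, "y": 0.041, "z": 0, "twist": 0}, {"x": 0, "y": 0.03, "z": 0, "twist": 0}, {"x": 0, "y": 0.019, "z": 0, "twist": 0}, {"x": 0, "y": 0.008, "z": 0, "twist": 0}, {"x": 0, "y": 0, "z": 0, "twist": 0}]'

```text
time_s: 6.6
position: [0.4537, 0.0412, 0.117]
eef_rot: [1.0, -0.0, 0.001, -0.0]
ft_force: [-1.2, 3.6, 0.5]
finger_gap: 0.0001
grip_force: 1.5
```

Call:
play_rows --commands '[{"x": 0, "y": 0.004, "z": 0.042, "twist": 0}, {"x": 0, "y": 0.04, "z": 0.042, "twist": 0}, {"x": 0, "y": 0.064, "z": 0.04, "twist": 0}, {"x": 0, "y": 0.064, "z": 0, "twist": 0}, {"x": 0, "y": 0.052, "z": 0, "twist": 0}, {"x": 0, "y": 0.041, "z": 0, "twist": 0}, {"x": 0, "y": 0.03, "z": 0, "twist": 0}, {"x": 0, "y": 0.019, "z": 0, "twist": 0}, {"x": 0, "y": 0.008, "z": 0, "twist": 0}, {"x": 0, "y": 0, "z": 0, "twist": 0}]'

```text
time_s: 7.6
position: [0.4537, 0.0412, 0.117]
eef_rot: [1.0, -0.0, 0.001, -0.0]
ft_force: [0.3, 3.0, -0.0]
finger_gap: -0.0003
grip_force: 1.5
```

```bash
python3 - <<'E'
from h import *
im=cam('top'); np.save('t2.npy',im,allow_pickle=True)
o=np.load('top.npy',allow_pickle=True).item()
# saddle blue centroid x shift
def bl(i):
    p=i['pixels'].astype(int);m=(p[...,0]>p[...,2]+40);m[:, :240]=0;m[:,275:]=0;m[:135]=0;m[170:]=0
    v,u=np.nonzero(m);return len(u),px(i,u.mean(),v.mean(),.082)
print(bl(o),bl(im)); s=get_state();print(s['time_s'],s['position'],s['ft_force'])
E
```

```text
(100, array([0.68479554, 0.06287511, 0.082     ])) (83, array([0.70508779, 0.06355143, 0.082     ]))
7.65 [0.4537266  0.0403656  0.11694787] [0.29176469 0.79248526 0.60221404]
```

Call:
play_rows --commands '[{"x": 0, "y": 0.004, "z": 0.042, "twist": 0}, {"x": 0, "y": 0.04, "z": 0.042, "twist": 0}, {"x": 0, "y": 0.064, "z": 0.04, "twist": 0}, {"x": 0, "y": 0.064, "z": 0, "twist": 0}, {"x": 0, "y": 0.052, "z": 0, "twist": 0}, {"x": 0, "y": 0.041, "z": 0, "twist": 0}, {"x": 0, "y": 0.03, "z": 0, "twist": 0}, {"x": 0, "y": 0.019, "z": 0, "twist": 0}, {"x": 0, "y": 0.008, "z": 0, "twist": 0}, {"x": 0, "y": 0, "z": 0, "twist": 0}]'

```text
time_s: 8.65
position: [0.4537, 0.0411, 0.117]
eef_rot: [1.0, -0.0, 0.001, -0.0]
ft_force: [-0.2, 3.7, -0.5]
finger_gap: -0.0002
grip_force: 1.5
```

Call:
play_rows --commands '[{"x": 0, "y": 0.004, "z": 0.042, "twist": 0}, {"x": 0, "y": 0.04, "z": 0.042, "twist": 0}, {"x": 0, "y": 0.064, "z": 0.04, "twist": 0}, {"x": 0, "y": 0.064, "z": 0, "twist": 0}, {"x": 0, "y": 0.052, "z": 0, "twist": 0}, {"x": 0, "y": 0.041, "z": 0, "twist": 0}, {"x": 0, "y": 0.03, "z": 0, "twist": 0}, {"x": 0, "y": 0.019, "z": 0, "twist": 0}, {"x": 0, "y": 0.008, "z": 0, "twist": 0}, {"x": 0, "y": 0, "z": 0, "twist": 0}]'

```text
time_s: 9.65
position: [0.4537, 0.0412, 0.117]
eef_rot: [1.0, -0.0, 0.001, -0.0]
ft_force: [0.3, 3.6, -0.1]
finger_gap: -0.0003
grip_force: 1.5
```

Call:
play_rows --commands '[{"x": 0, "y": 0.005, "z": 0.05, "twist": 0}, {"x": 0.03, "y": -0.01, "z": 0.09, "twist": 0}, {"x": 0.07, "y": -0.02, "z": 0.12, "twist": 0}, {"x": 0.12, "y": -0.022, "z": 0.138, "twist": 0}, {"x": 0.137, "y": -0.022, "z": 0.138, "twist": 0}, {"x": 0.137, "y": -0.022, "z": 0.138, "twist": 0}]'

```text
time_s: 10.25
position: [0.593, 0.0186, 0.2558]
eef_rot: [1.0, -0.0, 0.002, 0.001]
ft_force: [-0.2, -0.4, -0.0]
finger_gap: 0.0004
grip_force: 0.0
```

```bash
python3 - <<'E'
from h import *
im=cam('wrist'); np.save('w4.npy',im,allow_pickle=True)
a=im['pixels'][50:140,220:300];b=im['pixels'][235:315,185:285]
A=cv2.resize(a,(400,450),interpolation=cv2.INTER_CUBIC);B=cv2.resize(b,(400,320),interpolation=cv2.INTER_CUBIC)
c=np.zeros((450,800,3),np.uint8);c[:,:400]=A;c[:320,400:]=B
cv2.imwrite('pics/w4.png',np.clip(c*1.5,0,255).astype(np.uint8))
s=get_state();print(s['time_s'],s['position'],s['ft_force'])
E
```

```text
10.3 [0.59088554 0.01912814 0.25438838] [-0.16544748  0.13699728  0.52119801]
```

View pics/w4.png

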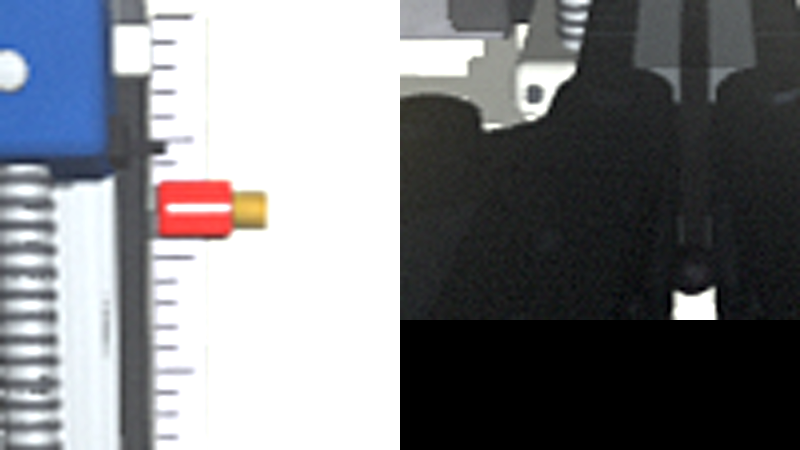

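The pointer is at (160,147) in the crop, behind the rider line at (200,210), so the gauge is past the rider. I'll convert to mm.

```bash
python3 - <<'E'
from h import *
im=np.load('w4.npy',allow_pickle=True).item()
f=lambda i,u,v: px(i,u,v,.0505)
k=.4
a=f(im,220+160/5-k,50+147/5-k);b=f(im,220+165/5-k,50+210/5-k);print('now',a,b,a[0]-b[0])
i=np.load('w1.npy',allow_pickle=True).item()
k=.42
c=f(i,230+175/6.667-k,70+260/6.667-k);d=f(i,230+175/6.667-k,70+126/6.667-k);print('start',c,d,c[0]-d[0],a[0]-c[0])
E
```

```text
now [0.69889619 0.02567158 0.0505    ] [0.68579206 0.0246561  0.0505    ] 0.013104128047919938
start [0.66507416 0.02437497 0.0505    ] [0.68643838 0.02438187 0.0505    ] -0.021364214061639575 0.03382203043119347
```

Call:
play_rows --commands '[{"x": -0.05, "y": -0.01, "z": -0.02, "twist": 0}, {"x": -0.09, "y": -0.02, "z": -0.04, "twist": 0}, {"x": -0.137, "y": -0.0245, "z": -0.06, "twist": 0}, {"x": -0.137, "y": -0.0245, "z": -0.09, "twist": 0}, {"x": -0.137, "y": -0.0245, "z": -0.138, "twist": 0}, {"x": -0.137, "y": -0.0125, "z": -0.138, "twist": 0}, {"x": -0.137, "y": -0.0005, "z": -0.138, "twist": 0}, {"x": -0.137, "y": 0.0115, "z": -0.138, "twist": 0}, {"x": -0.137, "y": 0.0235, "z": -0.138, "twist": 0}, {"x": -0.137, "y": 0.0355, "z": -0.138, "twist": 0}]'

```text
time_s: 11.3
position: [0.4525, 0.0566, 0.1161]
eef_rot: [1.0, 0.001, -0.0, 0.001]
ft_force: [-0.0, -3.9, 0.3]
finger_gap: 0.0001
grip_force: 1.4
```

Call:
play_rows --commands '[{"x": 0, "y": 0.01, "z": 0, "twist": 0}, {"x": 0, "y": 0.01, "z": 0, "twist": 0}]'

```text
time_s: 11.5
position: [0.4532, 0.0676, 0.1165]
eef_rot: [1.0, 0.001, 0.0, -0.001]
ft_force: [0.1, 0.3, 0.5]
finger_gap: 0.0001
grip_force: 0.1
```

Call:
play_rows --commands '[{"x": 0, "y": -0.004, "z": 0.042, "twist": 0}, {"x": 0, "y": -0.04, "z": 0.042, "twist": 0}, {"x": 0, "y": -0.064, "z": 0.04, "twist": 0}, {"x": 0, "y": -0.064, "z": 0, "twist": 0}, {"x": 0, "y": -0.052, "z": 0, "twist": 0}, {"x": 0, "y": -0.041, "z": 0, "twist": 0}, {"x": 0, "y": -0.03, "z": 0, "twist": 0}, {"x": 0, "y": -0.019, "z": 0, "twist": 0}, {"x": 0, "y": -0.008, "z": 0, "twist": 0}, {"x": 0, "y": 0, "z": 0, "twist": 0}]'

```text
time_s: 12.5
position: [0.4538, 0.0671, 0.1172]
eef_rot: [1.0, 0.001, 0.001, 0.0]
ft_force: [0.0, -4.1, -0.4]
finger_gap: -0.0002
grip_force: 1.6
```

Call:
play_rows --commands '[{"x": 0, "y": -0.004, "z": 0.042, "twist": 0}, {"x": 0, "y": -0.04, "z": 0.042, "twist": 0}, {"x": 0, "y": -0.064, "z": 0.04, "twist": 0}, {"x": 0, "y": -0.064, "z": 0, "twist": 0}, {"x": 0, "y": -0.052, "z": 0, "twist": 0}, {"x": 0, "y": -0.041, "z": 0, "twist": 0}, {"x": 0, "y": -0.03, "z": 0, "twist": 0}, {"x": 0, "y": -0.019, "z": 0, "twist": 0}, {"x": 0, "y": -0.008, "z": 0, "twist": 0}, {"x": 0, "y": 0, "z": 0, "twist": 0}]'

```text
time_s: 13.5
position: [0.4537, 0.0671, 0.1171]
eef_rot: [1.0, 0.001, 0.001, 0.0]
ft_force: [0.3, -3.4, 0.6]
finger_gap: -0.0003
grip_force: 1.6
```

Call:
play_rows --commands '[{"x": 0, "y": -0.005, "z": 0.05, "twist": 0}, {"x": 0.03, "y": -0.02, "z": 0.09, "twist": 0}, {"x": 0.07, "y": -0.04, "z": 0.12, "twist": 0}, {"x": 0.12, "y": -0.045, "z": 0.138, "twist": 0}, {"x": 0.137, "y": -0.045, "z": 0.138, "twist": 0}, {"x": 0.137, "y": -0.045, "z": 0.138, "twist": 0}]'

```text
time_s: 14.1
position: [0.5933, 0.0215, 0.2559]
eef_rot: [1.0, 0.0, 0.002, -0.001]
ft_force: [-0.2, 0.2, -1.2]
finger_gap: -0.0002
grip_force: 0.0
```

```bash
python3 - <<'E'
from h import *
im=cam('wrist'); np.save('w5.npy',im,allow_pickle=True)
a=im['pixels'][50:140,220:300];b=im['pixels'][235:315,185:285]
A=cv2.resize(a,(400,450),interpolation=cv2.INTER_CUBIC);B=cv2.resize(b,(400,320),interpolation=cv2.INTER_CUBIC)
c=np.zeros((450,800,3),np.uint8);c[:,:400]=A;c[:320,400:]=B
cv2.imwrite('pics/w5.png',np.clip(c*1.5,0,255).astype(np.uint8))
s=get_state();print(s['time_s'],s['position'],s['ft_force'])
E
```

```text
14.15 [0.59125657 0.02183085 0.25457063] [-0.56446091  0.59186306 -0.36654838]
```

View pics/w5.png

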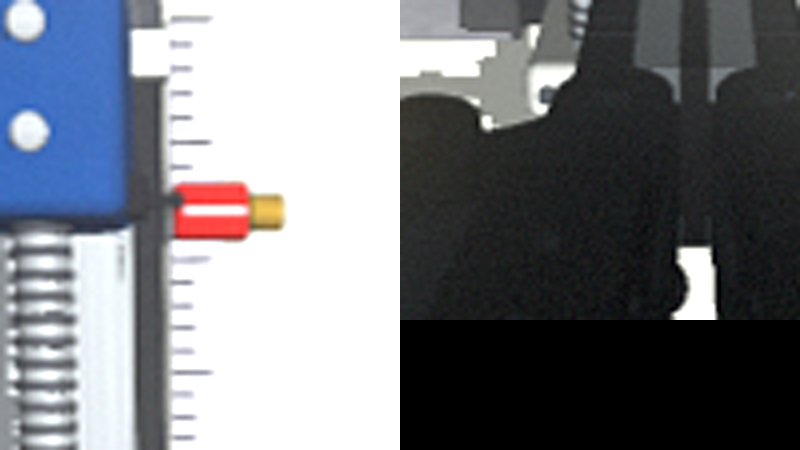

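The pointer (180,199) is still about 2.5 mm behind the rider line (215,211), so the wheel needs another 37° or so counter-clockwise.

Call:
play_rows --commands '[{"x": -0.05, "y": -0.01, "z": -0.02, "twist": 0}, {"x": -0.09, "y": -0.018, "z": -0.04, "twist": 0}, {"x": -0.137, "y": -0.018, "z": -0.06, "twist": 0}, {"x": -0.137, "y": -0.018, "z": -0.09, "twist": 0}, {"x": -0.137, "y": -0.018, "z": -0.138, "twist": 0}, {"x": -0.137, "y": -0.008, "z": -0.138, "twist": 0}, {"x": -0.137, "y": 0.002, "z": -0.138, "twist": 0}, {"x": -0.137, "y": 0.011, "z": -0.138, "twist": 0}, {"x": -0.137, "y": 0.018, "z": -0.138, "twist": 0}, {"x": -0.137, "y": 0.022, "z": -0.138, "twist": 0}]'

```text
time_s: 15.15
position: [0.4545, 0.0438, 0.1182]
eef_rot: [1.0, 0.001, 0.002, 0.0]
ft_force: [-1.0, -1.8, 0.4]
finger_gap: -0.0001
grip_force: 1.0
```

Call:
play_rows --commands '[{"x": 0, "y": 0.001, "z": 0, "twist": 0}, {"x": 0, "y": 0.001, "z": 0, "twist": 0}]'

```text
time_s: 15.35
position: [0.4541, 0.0443, 0.1172]
eef_rot: [1.0, 0.0, 0.001, -0.0]
ft_force: [-0.8, 0.1, 0.1]
finger_gap: 0.0006
grip_force: 0.0
```

Call:
play_rows --commands '[{"x": 0, "y": -0.008, "z": 0.0, "twist": 0}, {"x": 0, "y": -0.008, "z": 0.05, "twist": 0}, {"x": 0.03, "y": -0.02, "z": 0.09, "twist": 0}, {"x": 0.07, "y": -0.023, "z": 0.12, "twist": 0}, {"x": 0.12, "y": -0.023, "z": 0.138, "twist": 0}, {"x": 0.137, "y": -0.023, "z": 0.138, "twist": 0}, {"x": 0.137, "y": -0.023, "z": 0.138, "twist": 0}]'

```text
time_s: 16.05
position: [0.5926, 0.0198, 0.255]
eef_rot: [1.0, -0.0, 0.001, -0.0]
ft_force: [-0.9, -1.1, 0.4]
finger_gap: -0.0002
grip_force: 0.0
```

```bash
python3 - <<'E'
from h import *
im=cam('wrist'); np.save('w6.npy',im,allow_pickle=True)
a=im['pixels'][80:110,240:280]
A=cv2.resize(a,(400,300),interpolation=cv2.INTER_CUBIC)
B=cv2.resize(im['pixels'],(400,300),interpolation=cv2.INTER_AREA)
cv2.imwrite('pics/w6.png',np.clip(np.hstack([A,B])*1.3,0,255).astype(np.uint8))
s=get_state();print(s['time_s'],s['position'],s['ft_force'])
E
```

```text
16.1 [0.59063911 0.02022603 0.25376531] [ 0.37774401  0.67146909 -0.3187046 ]
```

View pics/w6.png

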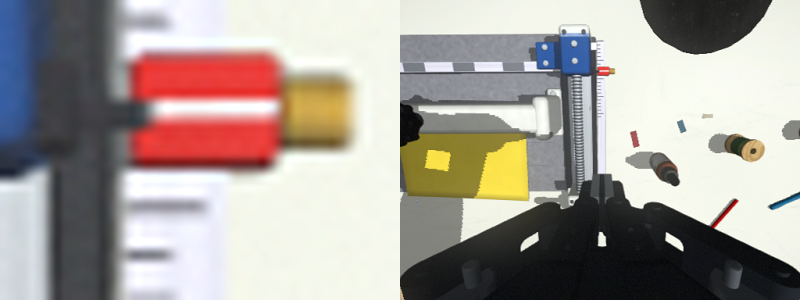

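The pointer (130,115) now overlaps the rider's line (107), about 0.7 mm in front of it, which is within tolerance. Next comes the notebook. I'll turn the tool 180° so the camera clears the clamp knob, and open the fingers.

Call:
play_rows --commands '[{"x": -0.03, "y": 0.03, "z": 0.0, "twist": 8.5}, {"x": -0.06, "y": 0.06, "z": 0.0, "twist": 17}, {"x": -0.09, "y": 0.1, "z": 0.0, "twist": 25.5}, {"x": -0.12, "y": 0.14, "z": 0.0, "twist": 34}, {"x": -0.145, "y": 0.18, "z": 0.0, "twist": 42.5}, {"x": -0.15, "y": 0.22, "z": 0.0, "twist": 51}, {"x": -0.15, "y": 0.23, "z": 0.0, "twist": 59.5}, {"x": -0.15, "y": 0.23, "z": 0.0, "twist": 68}, {"x": -0.15, "y": 0.23, "z": 0.0, "twist": 76.5}, {"x": -0.15, "y": 0.23, "z": 0.0, "twist": 85}]' --grip 0.0854

```text
time_s: 17.1
position: [0.4383, 0.2504, 0.253]
eef_rot: [0.735, 0.678, -0.001, -0.001]
ft_force: [0.5, 1.2, -1.2]
finger_gap: 0.0856
grip_force: 0.0
```

Call:
play_rows --commands '[{"x": 0, "y": 0, "z": 0.0, "twist": 8.5}, {"x": 0, "y": 0, "z": 0.0, "twist": 17}, {"x": 0, "y": 0, "z": 0.0, "twist": 25.5}, {"x": 0, "y": 0, "z": 0.0, "twist": 34}, {"x": 0, "y": 0, "z": 0.0, "twist": 42.5}, {"x": 0, "y": 0, "z": -0.03, "twist": 51}, {"x": 0, "y": 0, "z": -0.06, "twist": 59.5}, {"x": 0, "y": 0, "z": -0.1, "twist": 68}, {"x": 0, "y": 0, "z": -0.14, "twist": 76.5}, {"x": 0, "y": 0, "z": -0.17, "twist": 85}]'

```text
time_s: 18.1
position: [0.437, 0.2496, 0.0811]
eef_rot: [0.084, 0.996, -0.001, -0.002]
ft_force: [-0.4, 0.1, -0.3]
finger_gap: 0.0851
grip_force: 0.0
```

Call:
play_rows --commands '[{"x": 0, "y": 0, "z": 0.0, "twist": 5}, {"x": 0, "y": 0, "z": 0.0, "twist": 10}, {"x": 0, "y": 0, "z": 0.0, "twist": 10}]'

```text
time_s: 18.4
position: [0.4383, 0.25, 0.0832]
eef_rot: [-0.0, 1.0, -0.0, -0.001]
ft_force: [0.0, -0.2, -0.1]
finger_gap: 0.0853
grip_force: 0.0
```

```bash
python3 - <<'E'
from h import *
im=np.load('w1.npy',allow_pickle=True).item();p=np.array([.5909,.0197,.2557])
for u,v in [(266,368),(266,372),(266,380),(541,368),(541,372),(272,364),(272,368)]: print(u,v,np.round(px(im,u*.64,v*.64)-p,4))
s=get_state();print(s['time_s'],s['q'],s['position'],s['eef_rot'],s['ft_force'])
w=cam('wrist');t=cam('top');np.save('w7.npy',w,allow_pickle=True)
cv2.imwrite('pics/w7.png',np.hstack([cv2.resize(w['pixels'],(400,300)),cv2.resize(t['pixels'][120:240,130:290],(400,300))]))
E
```

```text
266 368 [ 0.0106  0.0442 -0.004 ]
266 372 [ 0.0095  0.044  -0.0033]
266 380 [ 0.0073  0.0439 -0.0023]
541 368 [ 0.0098 -0.0414 -0.0062]
541 372 [ 0.009  -0.0411 -0.005 ]
272 364 [-0.0897  0.1175 -0.2308]
272 368 [ 0.008   0.0442 -0.0096]
18.4 [ 3.17031742e-01  1.34246728e-01  2.10694915e+00  1.79108713e-04
  9.03451079e-01 -1.25404811e+00] [0.43830095 0.25003114 0.08317977] [-8.62306376e-05  9.99998828e-01 -4.09120837e-04 -1.47300597e-03] [ 0.04458125 -0.15837527 -0.12087179]
```

View pics/w7.png

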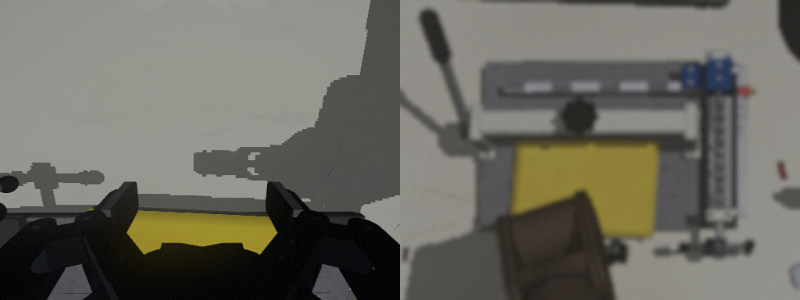

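The wrist view shows the open fingertips either side of the notebook's front edge. In the top view the notebook is still in place and the tool is in front of it. I'll probe the worktop lightly to get the open fingertip height.

Call:
play_rows --commands '[{"x": 0, "y": 0, "z": -0.04, "twist": 0}, {"x": 0, "y": 0, "z": -0.058, "twist": 0}, {"x": 0, "y": 0, "z": -0.064, "twist": 0}, {"x": 0, "y": 0, "z": -0.067, "twist": 0}, {"x": 0, "y": 0, "z": -0.069, "twist": 0}]'

```text
time_s: 19.0
position: [0.4409, 0.2512, 0.0161]
eef_rot: [-0.0, 1.0, 0.0, 0.001]
ft_force: [0.3, 0.7, 0.0]
finger_gap: 0.0852
grip_force: 0.0
```

Call:
play_rows --commands '[{"x": 0, "y": 0, "z": -0.002, "twist": 0}, {"x": 0, "y": 0, "z": -0.002, "twist": 0}]'

```text
time_s: 19.2
position: [0.4407, 0.2511, 0.014]
eef_rot: [-0.0, 1.0, 0.0, 0.001]
ft_force: [0.0, 0.8, 0.4]
finger_gap: 0.0853
grip_force: 0.0
```

Call:
play_rows --commands '[{"x": 0, "y": 0, "z": -0.0015, "twist": 0}, {"x": 0, "y": 0, "z": -0.0015, "twist": 0}]'

```text
time_s: 19.4
position: [0.4403, 0.251, 0.012]
eef_rot: [-0.0, 1.0, 0.0, 0.0]
ft_force: [0.2, -0.8, -0.4]
finger_gap: 0.0855
grip_force: 0.0
```

Call:
play_rows --commands '[{"x": 0, "y": 0, "z": -0.0015, "twist": 0}, {"x": 0, "y": 0, "z": -0.0015, "twist": 0}]'

```text
time_s: 19.6
position: [0.4404, 0.2511, 0.0118]
eef_rot: [-0.001, 1.0, -0.0, -0.001]
ft_force: [-3.4, -3.0, 10.7]
finger_gap: 0.0851
grip_force: 5.3
```

Call:
play_rows --commands '[{"x": 0, "y": 0, "z": 0.029, "twist": 0}, {"x": 0.004, "y": 0, "z": 0.029, "twist": 0}, {"x": 0.01, "y": 0, "z": 0.029, "twist": 0}, {"x": 0.016, "y": 0, "z": 0.029, "twist": 0}, {"x": 0.022, "y": 0, "z": 0.029, "twist": 0}, {"x": 0.028, "y": 0, "z": 0.029, "twist": 0}, {"x": 0.034, "y": 0, "z": 0.029, "twist": 0}, {"x": 0.04, "y": 0, "z": 0.029, "twist": 0}, {"x": 0.046, "y": 0, "z": 0.029, "twist": 0}, {"x": 0.052, "y": 0, "z": 0.029, "twist": 0}]'

```text
time_s: 20.6
position: [0.4926, 0.2509, 0.0392]
eef_rot: [-0.0, 1.0, -0.0, -0.0]
ft_force: [0.5, 0.4, -0.3]
finger_gap: 0.0854
grip_force: 0.2
```

Call:
play_rows --commands '[{"x": 0.005, "y": 0, "z": 0, "twist": 0}, {"x": 0.01, "y": 0, "z": 0, "twist": 0}, {"x": 0.015, "y": 0, "z": 0, "twist": 0}, {"x": 0.019, "y": 0, "z": 0, "twist": 0}, {"x": 0.023, "y": 0, "z": 0, "twist": 0}]'

```text
time_s: 21.1
position: [0.5154, 0.251, 0.0393]
eef_rot: [-0.0, 1.0, -0.0, -0.0]
ft_force: [-1.8, -0.4, 0.9]
finger_gap: 0.0856
grip_force: 0.4
```

```bash
python3 - <<'E'
from h import *
w=cam('wrist');t=cam('top');sc=cam('scene')
cv2.imwrite('pics/w8.png',np.hstack([cv2.resize(sc['pixels'][170:330,90:310],(400,300)),cv2.resize(t['pixels'][120:240,130:290],(400,300))]))
s=get_state();print(s['time_s'],s['position'],s['ft_force'])
E
```

```text
21.25 [0.51567456 0.2509805  0.03949036] [-1.05059668  0.02920476 -0.07361237]
```

View pics/w8.png

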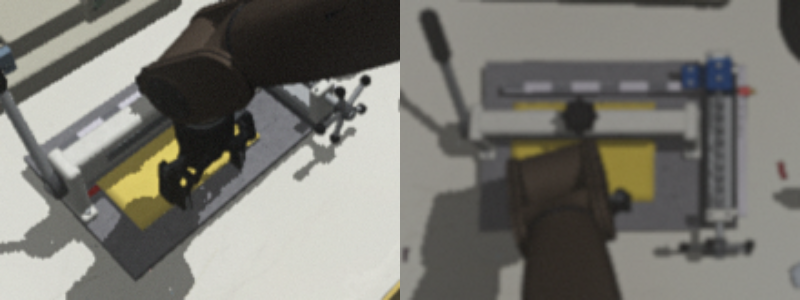

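The notebook is square between the fingers and passing under the beam. Its spine shows at v≈104 in the top crop, just short of the gauge. I'll ease it home.

Call:
play_rows --commands '[{"x": 0.003, "y": 0, "z": 0, "twist": 0}, {"x": 0.006, "y": 0, "z": 0, "twist": 0}, {"x": 0.008, "y": 0, "z": 0, "twist": 0}, {"x": 0.009, "y": 0, "z": 0, "twist": 0}]'

```text
time_s: 21.65
position: [0.5244, 0.2509, 0.0393]
eef_rot: [-0.0, 1.0, 0.0, -0.0]
ft_force: [-1.2, 0.4, 0.6]
finger_gap: 0.0853
grip_force: 0.4
```

Call:
play_rows --commands '[{"x": 0.001, "y": 0, "z": 0, "twist": 0}, {"x": 0.002, "y": 0, "z": 0, "twist": 0}]'

```text
time_s: 21.85
position: [0.5262, 0.251, 0.0393]
eef_rot: [-0.0, 1.0, -0.0, -0.0]
ft_force: [-0.8, 0.8, 0.4]
finger_gap: 0.0854
grip_force: 0.4
```

Call:
play_rows --commands '[{"x": 0.001, "y": 0, "z": 0, "twist": 0}, {"x": 0.001, "y": 0, "z": 0, "twist": 0}]'

```text
time_s: 22.05
position: [0.5274, 0.2509, 0.0393]
eef_rot: [-0.0, 1.0, 0.0, 0.0]
ft_force: [-0.3, -1.3, -0.0]
finger_gap: 0.0856
grip_force: 0.1
```

Call:
play_rows --commands '[{"x": 0.001, "y": 0, "z": 0, "twist": 0}, {"x": 0.001, "y": 0, "z": 0, "twist": 0}]'

```text
time_s: 22.25
position: [0.5281, 0.2509, 0.0393]
eef_rot: [-0.0, 1.0, -0.0, -0.0]
ft_force: [-1.9, 1.0, -0.7]
finger_gap: 0.0851
grip_force: 0.5
```

Call:
play_rows --commands '[{"x": 0.001, "y": 0, "z": 0, "twist": 0}, {"x": 0.001, "y": 0, "z": 0, "twist": 0}]'

```text
time_s: 22.45
position: [0.5284, 0.2509, 0.0392]
eef_rot: [-0.0, 1.0, -0.0, -0.001]
ft_force: [-4.4, -0.1, 3.5]
finger_gap: 0.0857
grip_force: 2.1
```

Call:
play_rows --commands '[{"x": 0.0005, "y": 0, "z": 0, "twist": 0}, {"x": 0.0008, "y": 0, "z": 0, "twist": 0}, {"x": 0.0008, "y": 0, "z": 0, "twist": 0}]'

```text
time_s: 22.75
position: [0.5285, 0.2508, 0.0391]
eef_rot: [-0.0, 1.0, -0.0, -0.002]
ft_force: [-6.0, -1.1, 4.7]
finger_gap: 0.0853
grip_force: 3.3
```

Call:
play_rows --commands '[{"x": 0.0005, "y": 0, "z": 0.0, "twist": 0}, {"x": 0.0005, "y": 0, "z": 0.0, "twist": 0}, {"x": 0.0005, "y": 0, "z": 0.0, "twist": 0}, {"x": 0.0005, "y": 0, "z": 0.0, "twist": 0}, {"x": 0.0005, "y": 0, "z": 0.0, "twist": 0}]'

```text
time_s: 23.25
position: [0.5286, 0.2508, 0.0391]
eef_rot: [-0.001, 1.0, -0.001, -0.003]
ft_force: [-7.4, -1.1, 5.3]
finger_gap: 0.0852
grip_force: 3.8
```

Call:
play_rows --commands '[{"x": 0.0002, "y": 0, "z": 0.0, "twist": 0}, {"x": 0.0002, "y": 0, "z": 0.0, "twist": 0}, {"x": 0.0002, "y": 0, "z": 0.0, "twist": 0}]'

```text
time_s: 23.55
position: [0.5286, 0.2508, 0.0391]
eef_rot: [-0.001, 1.0, -0.001, -0.003]
ft_force: [-8.2, -1.1, 5.9]
finger_gap: 0.0856
grip_force: 4.1
```

Call:
play_rows --commands '[{"x": -0.003, "y": 0, "z": 0.0, "twist": 0}, {"x": -0.01, "y": 0, "z": 0.0, "twist": 0}, {"x": -0.04, "y": 0, "z": 0.0, "twist": 0}, {"x": -0.06, "y": 0, "z": 0.03, "twist": 0}, {"x": -0.07, "y": 0, "z": 0.07, "twist": 0}, {"x": -0.07, "y": -0.04, "z": 0.11, "twist": 0}, {"x": -0.07, "y": -0.09, "z": 0.15, "twist": 0}, {"x": -0.07, "y": -0.14, "z": 0.18, "twist": 0}, {"x": -0.07, "y": -0.19, "z": 0.2, "twist": 0}, {"x": -0.07, "y": -0.24, "z": 0.21, "twist": 0}]'

```text
time_s: 24.55
position: [0.4614, 0.0407, 0.2425]
eef_rot: [-0.001, 1.0, -0.0, 0.003]
ft_force: [1.1, 0.6, 0.3]
finger_gap: 0.0854
grip_force: 0.0
```

Call:
play_rows --commands '[{"x": 0.0, "y": -0.05, "z": 0.0, "twist": 0}, {"x": 0.0, "y": -0.1, "z": 0.0, "twist": 0}, {"x": 0.0, "y": -0.15, "z": 0.0, "twist": 0}, {"x": 0.0, "y": -0.2, "z": 0.0, "twist": 0}, {"x": 0.0, "y": -0.2, "z": 0.0, "twist": 0}]'

```text
time_s: 25.05
position: [0.4607, -0.1633, 0.2405]
eef_rot: [0.003, 1.0, -0.002, 0.001]
ft_force: [1.2, 0.0, -0.0]
finger_gap: 0.0855
grip_force: 0.0
```

```bash
python3 - <<'E'
from h import *
t=cam('top');sc=cam('scene');np.save('t9.npy',t,allow_pickle=True)
cv2.imwrite('pics/w9.png',np.hstack([cv2.resize(sc['pixels'][170:290,110:270],(400,300),interpolation=cv2.INTER_CUBIC),cv2.resize(t['pixels'][135:210,190:290],(400,300),interpolation=cv2.INTER_CUBIC)]))
s=get_state();print(s['time_s'],s['position'],s['ft_force'])
# yellow front edge fit
p=t['pixels'].astype(int);m=(p[...,2]>p[...,0]+60)&(p[...,1]>p[...,0]+45)
m[:,:165]=0;m[:,245:]=0;m[:140]=0;m[215:]=0
pts=[px(t,u,np.nonzero(m[:,u])[0].max()+.5,.031)[:2] for u in range(185,225)]
pts=np.array(pts);print(np.polyfit(pts[:,1],pts[:,0],1),pts[:,0].mean())
E
```

```text
25.15 [ 0.46057815 -0.15894624  0.23983762] [-0.01762047 -0.03616982 -0.20608067]
[0.01043421 0.5389499 ] 0.5415282961644856
```

View pics/w9.png

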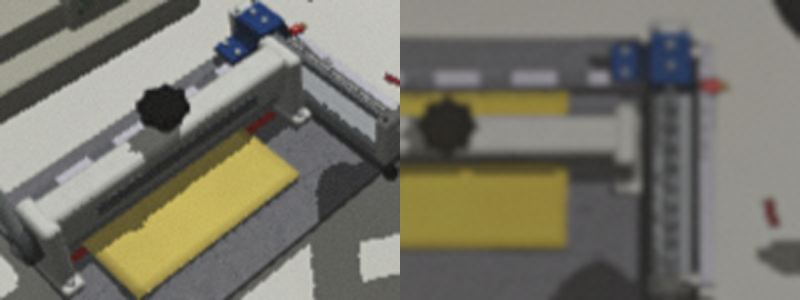

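The notebook lies square under the beam with its spine at the gauge. I've now viewed more pictures than the 10 allowed, so the last check is numeric only, from the earlier wrist view pose.

Call:
play_rows --commands '[{"x": 0, "y": 0, "z": 0.014, "twist": -8.5}, {"x": 0, "y": 0, "z": 0.014, "twist": -17}, {"x": 0, "y": 0, "z": 0.014, "twist": -25.5}, {"x": 0, "y": 0, "z": 0.014, "twist": -34}, {"x": 0, "y": 0, "z": 0.014, "twist": -42.5}, {"x": 0, "y": 0, "z": 0.014, "twist": -51}, {"x": 0, "y": 0, "z": 0.014, "twist": -59.5}, {"x": 0, "y": 0, "z": 0.014, "twist": -68}, {"x": 0, "y": 0, "z": 0.014, "twist": -76.5}, {"x": 0, "y": 0, "z": 0.014, "twist": -85}]'

```text
time_s: 26.15
position: [0.4609, -0.1559, 0.2537]
eef_rot: [0.677, 0.736, 0.0, 0.0]
ft_force: [0.6, 0.6, -0.5]
finger_gap: 0.0854
grip_force: 0.0
```

Call:
play_rows --commands '[{"x": 0.02, "y": 0.02, "z": 0, "twist": -8.5}, {"x": 0.04, "y": 0.04, "z": 0, "twist": -17}, {"x": 0.06, "y": 0.07, "z": 0, "twist": -25.5}, {"x": 0.08, "y": 0.1, "z": 0, "twist": -34}, {"x": 0.1, "y": 0.13, "z": 0, "twist": -42.5}, {"x": 0.12, "y": 0.15, "z": 0, "twist": -51}, {"x": 0.13, "y": 0.179, "z": 0, "twist": -59.5}, {"x": 0.13, "y": 0.179, "z": 0, "twist": -68}, {"x": 0.13, "y": 0.179, "z": 0, "twist": -76.5}, {"x": 0.13, "y": 0.179, "z": 0, "twist": -85}]'

```text
time_s: 27.15
position: [0.5903, 0.0239, 0.2536]
eef_rot: [0.996, 0.086, 0.0, -0.0]
ft_force: [-0.4, -0.1, 0.2]
finger_gap: 0.0851
grip_force: 0.0
```

Call:
play_rows --commands '[{"x": 0, "y": 0, "z": 0, "twist": -5}, {"x": 0, "y": 0, "z": 0, "twist": -10}, {"x": 0, "y": 0, "z": 0, "twist": -10}]'

```text
time_s: 27.45
position: [0.5902, 0.0232, 0.2538]
eef_rot: [1.0, 0.002, 0.0, -0.0]
ft_force: [0.4, -0.7, 0.2]
finger_gap: 0.085
grip_force: 0.0
```

```bash
python3 - <<'E'
from h import *
im=cam('wrist');s=get_state();print(s['time_s'],s['position'],s['eef_rot'])
def meas(i,n):
    p=i['pixels'].astype(int);red=(p[...,2]>100)&(p[...,1]<70);red[:60]=0;red[130:]=0
    v,u=np.nonzero(red);print(n,'red u',u.min(),u.max(),'v',v.min(),v.max(), 'mid x',px(i,u.mean(),(v.min()+v.max())/2,.0505)[:2])
    B=p.sum(2);u0=u.min();
    print(B[v.min()-3:v.max()+4,u0-5:u0+6])
    b=(p[...,0]>p[...,2]+40)&(p[...,0]>70);b[:40]=0;b[140:]=0
    vv,uu=np.nonzero(b);k=(uu>uu.max()-25);print('blue v',vv[k].min(),vv[k].max())
meas(np.load('w6.npy',allow_pickle=True).item(),'before');meas(im,'after')
p=im['pixels'].astype(int);yl=(p[...,2]>p[...,0]+50)&(p[...,1]>p[...,0]+35)&(np.arange(384)[:,None]<145)
for u in range(5,175,20):
    v=np.nonzero(yl[:,u])[0]
    if len(v): print(u,v.min(),px(im,u,v.min()-.5,.031)[:2], p[v.min()-5:v.min()+2,u].tolist())
E
```

```text
27.5 [0.59027971 0.02291388 0.25382212] [ 9.99997145e-01  2.38252575e-03  1.59346972e-04 -8.88853932e-05]
before red u 253 267 v 86 95 mid x [0.68619049 0.01820918]
[[164 154 195 311 471 583 579 578 566 582 586]
 [170 158 199 316 487 604 600 600 596 597 603]
 [165 153 198 318 467 508 349 322 326 333 336]
 [169 154 195 309 327 260 265 264 268 273 270]
 [166 149 198 326 346 220 268 277 275 274 277]
 [164 160 189 329 365 235 268 271 272 268 274]
 [167 164 175 294 340 223 256 263 282 280 271]
 [157 160 154 170 174 156 234 437 577 571 569]
 [153 156 153 148 149 148 224 399 500 491 475]
 [146 148 147 143 149 143 183 258 295 294 294]
 [161 156 152 211 255 226 261 269 258 260 271]
 [168 162 154 217 271 227 270 275 266 270 263]
 [176 169 146 215 266 235 247 244 249 250 250]
 [171 157 153 206 249 187 164 163 167 163 164]
 [176 170 143 231 451 586 574 574 566 565 579]
 [171 167 147 261 485 596 581 586 574 576 587]]
blue v 42 94
after red u 256 271 v 83 92 mid x [0.68642668 0.01782714]
[[156 138 175 314 454 511 527 524 518 520 533]
 [156 138 176 319 454 523 543 544 542 540 546]
 [151 144 177 318
[... 1065 characters left out ...]
, 159]]
65 91 [0.68449894 0.25057535] [[176, 166, 167], [173, 163, 164], [96, 91, 92], [48, 44, 44], [37, 60, 65], [41, 140, 155], [40, 141, 157]]
85 90 [0.68565229 0.22692457] [[93, 89, 87], [92, 88, 86], [114, 109, 108], [87, 81, 82], [52, 45, 43], [48, 108, 118], [47, 143, 159]]
105 93 [0.68237995 0.20395861] [[91, 85, 86], [50, 46, 45], [72, 97, 99], [81, 122, 129], [78, 122, 128], [78, 120, 129], [69, 129, 139]]
125 90 [0.68574886 0.18003384] [[183, 173, 172], [182, 171, 171], [170, 161, 161], [84, 81, 82], [48, 45, 45], [59, 111, 120], [72, 141, 153]]
145 90 [0.68579714 0.15659162] [[96, 92, 89], [96, 92, 90], [134, 128, 126], [70, 68, 69], [52, 49, 46], [53, 110, 121], [50, 138, 152]]
```

```bash
python3 -c "
from station import *
print(finish_job())"
```

```text
the job is handed in; nothing more can be done
None
```

I wound the gauge about 13 mm past the rider and brought it forward to within about 0.7 mm of the line, then pressed the notebook home flat along the gauge at about 8 N and handed the job in at 27.5 s (no verdict was returned); I viewed 12 pictures, 2 over the limit of 10.

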